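# Click open the two roti boxes by the tandoor, soft latch first

## Robot

A 6-joint arm with a two-finger parallel gripper is mounted at the origin on the work surface. World frame = base frame: x ahead of the robot, y to its left, z up, the work surface at z = 0. Lengths are in m, angles in rad, forces in N, time in s.
With the tool pointing down it reaches from about 0.425 to 0.95 m from the base axis. Payload 3.5 kg.
Tool frame: the origin (TCP) lies between the finger pads; the fingertips stand 25 mm ahead of it and the grasp point (between the pads) lies 6 mm ahead of it (ctrl.finger_overhang is the distance from the TCP to the fingertips, in m); x points along the fingers, y is the direction in which the jaws open and shut, and the axes are right-handed (so a half turn about x gives the same grasp; the last joint's range is limited). The gripper opens to 85 mm and grips with 20 to 120 N. Pads are 22 mm wide; open, the fingers measure 114 mm over their backs; the gripper's body (76 mm by 85 mm) begins 54 mm behind the grasp point. The pads swing forward as they close: fully open they stand 13 mm farther back than shut.
Start: joints at [-1.429, 0.286, 1.577, -0, 1.279, -0.15], TCP at [0.194, -0.646, 0.256] pointing down, gripper open.
Joint ranges: [-2.77, 2.77], [-0.9, 2.22], [0.21, 2.48], [-1.53, 4.67], [0.24, 2.81], [-2.84, 2.84]. Speed limits (rad/s): [2.79, 2.79, 3.14, 3.14, 3.14, 3.14].

## Interface

Orientations are given as a unit quaternion [x, y, z, w].
In Python, from plant import ctrl gives the robot as it stands.
- The arm moves only by the tool play_rows, never from a script. Its argument "targets" is a list of rows, each an object with "delta_pos": the shift along the world's x, y, z normalised to -1 to 1, where 1 is 1000 mm, a list of three; "delta_rot": the turn, a rotation vector about the world's x, y, z normalised to -1 to 1, where 1 is pi rad, a list of three; "claw": the finger opening in mm, from 0 to 85.4. In form: [{"delta_pos": [tx, ty, tz], "delta_rot": [wx, wy, wz], "claw": claw}, ...]. A call has 1 to 20 rows; each row is the pose to reach, as a shift and turn from the pose measured when the call began, turning the shorter way round; what a row does not reach only later rows make up. A row lasts 1/12 s, in which the tool goes at most 41.7 mm and 7.16 degrees, less where a joint would pass 70% of its speed; a pose out of reach is approached as far as the arm can. A call with a number of a shift or a turn outside -1 to 1 is refused whole. A call with a gripper value outside its range is refused whole. The fingers move at their own pace and stop on an object; "newtons" is the grip in N (left out, the last holds). Time passes only in rows, so rows that repeat a pose let the fingers close. It gives the time, the measured TCP pose, the force and the opening at its end, in the units of the state.
- ctrl.get_state(): the state, without advancing time (a new reading comes with each control period).
- ctrl.read_camera(name): name is "scene" or "side" or "wrist"; returns the picture (400x640x3 uint8, blue, green, red); there is no depth.
- ctrl.calibration(name): a dict with "fx", "fy", "cx", "cy" (pixels), "camera_from_world" (4x4, takes a point from world to camera coordinates). Camera axes: x right, y down, z forward; pixel columns grow to the right and rows downward; lengths in m; the calibration is good to about 2 mm. A picture is of the moment at which its call begins: read the wrist's pose just before it. calibration takes no time and is no camera call; for the wrist camera it gives the pose at the moment of the call.
- ctrl.sign_off(): hands the job in, once; it reports no verdict.
The state is a dict: "time": time; "qpos": joint angles; "dq": joint speeds; "joint_efforts": joint torques, N m; "eef_pos": TCP position; "tcp_rot": TCP orientation; "contact_force": force on the tool from outside, world axes, zero at the start; "wrist_torque": the same for the moment, N m; "opening": opening from 0.0 (shut) to 1.0 (fully open).
Only numpy, scipy, OpenCV 4.12 (cv2) and the standard library are available. Lean on these libraries where they do the work, as an engineer would, in place of code of your own. Each camera call takes 0.05 s, during which the arm holds its last target. There are 200 camera calls.

## Task

The rotis are about to come off the tandoor: open the two steel roti boxes by pressing each one's black latch key straight down until it clicks and stays down, so that its lid stands ajar. Press the soft one first, the broad bar key of the wide flat rectangular box, and then the stiff one, the round key of the big round drum. Leave the small square spice box, which also has a round key, shut.

Things in the scene. Friction and masses are not known exactly. Their poses are not given: they have to be found in the camera images.
- flat_keytop (a point): SOFT key of the flat roti box (plain steel, fixed, 150 x 190 mm, 60 high): centre of its top face, 72 mm above the shelf. Black bar, 26 mm (x) by 46 mm (y), 15 mm proud of its pod. Site z up, x towards the box, whose wall is 38 mm away. It resists straight down with up to 5 N, gives way 7.5 mm down, then snaps by itself onto its stop at 12 mm and stays; the lid edge near it rises 25 mm.
- drum_keytop (a point): STIFF key of the round roti box (plain steel drum, fixed, 170 mm diameter, 95 high): centre of its top face, 107 mm above the shelf. Black, round, 26 mm diameter, 15 mm proud of its pod. Axes, wall distance, travel, snap at 7.5 mm, stop at 12 mm and lid as for the flat box's key, but it resists with up to 12 N.
- small_keytop (a point): Key of the small spice box (plain steel, fixed, 110 x 110 mm, 75 high), NOT to be pressed: centre of its top face, 87 mm above the shelf. Black, round, 26 mm diameter; same action, 8 N. The three boxes stand side by side in any order, keys towards the robot; loose katoris and a steel tumbler (up to 90 mm high) stand between the keys.
There are look-alikes about, which are no part of the job. What is shaped like the part that bears drum_keytop but pink is not meant.

How it is judged:
On the way, in this order (a step that is already met when the one before it is completed fails the run):
1. the flat box's soft key is clicked down while the drum's stiff key is still up (distance of flat_keytop from where it was at the start of the episode above 0.009 m and distance of drum_keytop from where it was at the start of the episode below 0.006 m), for 0.2 s.
2. the drum's stiff key is clicked down (distance of drum_keytop from where it was at the start of the episode above 0.009 m), for 0.2 s.
At the end, for the whole second after the job is handed in: The keys of the flat box and of the round drum have both clicked and stay down by themselves, more than 9 mm below where they began (their lids ajar), and the small spice box's key is up, less than 6 mm from where it began (distance of each of flat_keytop, drum_keytop from where it was at the start of the episode above 0.009 m and distance of small_keytop from where it was at the start of the episode below 0.006 m); the robot touches nothing.
It fails at once if the small spice box's key is pressed in (6 mm or more) (distance of small_keytop from where it was at the start of the episode above 0.006 m).
It also fails if it takes over 34 s, if anything falls off the work surface, if the arm or the gripper's body presses on something with over 40 N, if the wrist force passes 120 N, or if a joint passes its speed limit or range.

## Working session

There is one attempt and no reset: what is moved stays moved. The work goes in short steps, Python scripts to look and compute and a tool call to move; the robot and the scene stay as the last step left them, time stands still between calls to the robot, and variables do not carry over. Pictures are saved under pics/ and viewed, about 8 in all and at most 12, crops included, and the job is handed in when it is done.

Besides the shell and the picture viewer there is one more tool, called after ">>>" as a command line: name --argument value ..., lists and objects as JSON in quotes. play_rows: Moves the arm, as the interface text tells. Its arguments: {"type":"object","properties":{"targets":{"type":"array"},"newtons":{"type":"number"}},"required":["targets"]}

```bash
mkdir -p pics; python3 - <<'E'
from plant import ctrl
import cv2,numpy as np,pickle
d={}
for n in("scene","side"):
    im=ctrl.read_camera(n);c=ctrl.calibration(n);cv2.imwrite(f"pics/{n}0.png",im)
    T=np.array(c["camera_from_world"]);print(n,c["fx"],c["cx"],c["cy"],"campos",(-T[:3,:3].T@T[:3,3]).round(3),"fwd",T[2,:3].round(2))
s=ctrl.get_state();print(s["time"],s["eef_pos"],s["tcp_rot"],s["opening"],ctrl.finger_overhang)
E
```

```text
scene 369.57608207513164 321.8209742720763 198.12205775569856 campos [ 0.982 -0.235  0.634] fwd [-0.67  0.33 -0.67]
side 482.56383027334505 313.2165090043399 204.0469108897935 campos [0.315 0.92  0.981] fwd [ 0.09 -0.7  -0.7 ]
0.1 [ 0.19414746 -0.64590634  0.25503455] [ 0.69959237  0.10359166 -0.69958868  0.10205374] 0.9981833178686469 0.025
```

View pics/scene0.png

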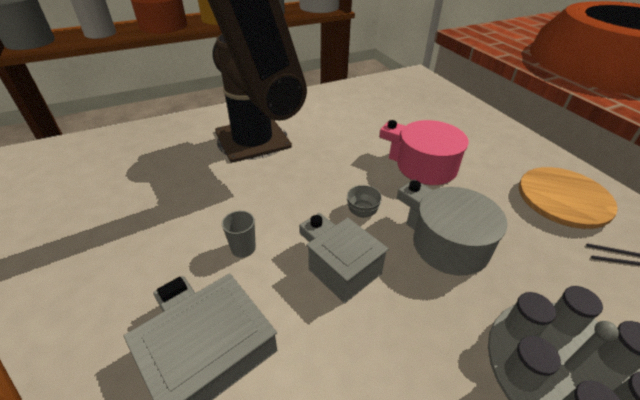

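View pics/side0.png

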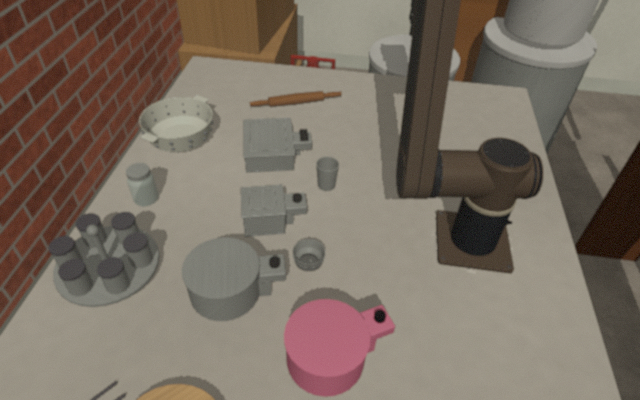

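The scene camera shows the flat key at about (172,288), the small key at (317,221) and the drum key at (416,186). In the side view they are at (304,134), (297,199) and (273,264). The pink drum is the decoy. Next I'll locate the keys to sub-pixel accuracy.

```bash
cat > h.py <<'E'
from plant import ctrl
import cv2,numpy as np
def blob(im,c,r=16,th=40):
    u,v=c;p=cv2.resize(im[v-r:v+r,u-r:u+r],None,fx=4,fy=4,interpolation=cv2.INTER_CUBIC).max(2)
    n,l,st,ce=cv2.connectedComponentsWithStats((p<th).astype(np.uint8))
    k=l[l.shape[0]//2,l.shape[1]//2]
    k=k or 1+np.argmax(st[1:,4])
    return ce[k]/4+[u-r-.4,v-r-.4],st[k]/4
def ray(c,uv):
    T=np.array(c["camera_from_world"]);R=T[:3,:3]
    return -R.T@T[:3,3],R.T@np.array([(uv[0]-c["cx"])/c["fx"],(uv[1]-c["cy"])/c["fy"],1])
def onz(c,uv,z):
    o,d=ray(c,uv);return o+d*(z-o[2])/d[2]
def proj(c,P):
    T=np.array(c["camera_from_world"]);q=T[:3,:3]@P+T[:3,3];return np.array([c["fx"]*q[0]/q[2]+c["cx"],c["fy"]*q[1]/q[2]+c["cy"]])
E
python3 - <<'E'
from h import *
G={"flat":(.072,(172,288),(304,134)),"small":(.087,(317,221),(297,199)),"drum":(.107,(416,186),(273,264))}
tiles=[]
for k,(z,a,b) in G.items():
    for n,g in(("scene",a),("side",b)):
        im=cv2.imread(f"pics/{n}0.png");c=ctrl.calibration(n);uv,st=blob(im,g)
        print(k,n,uv.round(1),st,"z-4mm plane:",onz(c,uv,z-.005).round(4))
        u,v=g;tiles.append(cv2.resize(im[v-25:v+25,u-25:u+25],(260,260),interpolation=cv2.INTER_CUBIC))
# box orientation etc: view
cv2.imwrite("pics/t.png",cv2.hconcat([cv2.vconcat(tiles[i:i+2]) for i in(0,2,4)]))
# tumbler/katori bases
for n,pts in(("scene",{"tumbler":(239,222),"katori":(364,197)}),("side",{"tumbler":(327,165),"katori":(309,246)})):
    c=ctrl.calibration(n)
    for k,p in pts.items(): print(n,k,onz(c,p,.09 if k=="tumbler" else .04).round(3))
E
```

```text
flat scene [171.6 289. ] [   1.75    5.5    29.     24.25 1521.5 ] z-4mm plane: [ 0.5198 -0.3069  0.067 ]Traceback (most recent call last):
  File "<stdin>", line 6, in <module>
  File "h.py", line 7, in blob
    k=k or 1+np.argmax(st[1:,4])
             ~~~~~~~~~^^^^^^^^^^
    return _wrapfunc(a, 'argmax', axis=axis, out=out, **kwds)
    return bound(*args, **kwds)
ValueError: attempt to get argmax of an empty sequence
```

```bash
sed -i 's/th=40/th=28/; s/(p<th)/(p<int(p.min())+th)/' h.py
python3 - <<'E'
from h import *
G={"flat":(.072,(172,288),(304,134)),"small":(.087,(317,221),(297,199)),"drum":(.107,(416,186),(273,264))}
tiles=[]
for k,(z,a,b) in G.items():
    for n,g in(("scene",a),("side",b)):
        im=cv2.imread(f"pics/{n}0.png");c=ctrl.calibration(n);uv,st=blob(im,g)
        print(k,n,uv.round(1),st[2:],"z-5mm plane:",onz(c,uv,z-.005).round(4))
        u,v=g;tiles.append(cv2.resize(im[v-25:v+25,u-25:u+25],(260,260),interpolation=cv2.INTER_CUBIC))
cv2.imwrite("pics/t.png",cv2.hconcat([cv2.vconcat(tiles[i:i+2]) for i in(0,2,4)]))
for n,pts in(("scene",{"tumbler":(239,222),"katori":(364,197)}),("side",{"tumbler":(327,165),"katori":(309,246)})):
    c=ctrl.calibration(n)
    for k,p in pts.items(): print(n,k,onz(c,p,.09 if k=="tumbler" else .04).round(3))
E
```

```text
flat scene [171.6 289. ] [  28.5    23.75 1436.75] z-5mm plane: [ 0.5198 -0.3068  0.067 ]
flat side [303.4 134.9] [  8.    10.25 273.  ] z-5mm plane: [ 0.5128 -0.2963  0.067 ]
small scene [315.9 221.1] [ 10.75  11.75 407.75] z-5mm plane: [ 0.4868 -0.0061  0.082 ]
small side [296.8 197.6] [  8.    8.  218.5] z-5mm plane: [0.4807 0.0023 0.082 ]
drum scene [414.2 185.8] [ 11.    10.25 345.25] z-5mm plane: [0.4967 0.2336 0.102 ]
drum side [274.2 261.6] [ 10.    11.25 361.5 ] z-5mm plane: [0.4909 0.2413 0.102 ]
scene tumbler [ 0.43  -0.154  0.09 ]
scene katori [0.424 0.152 0.04 ]
side tumbler [ 0.418 -0.137  0.09 ]
side katori [0.427 0.129 0.04 ]
```

View pics/t.png

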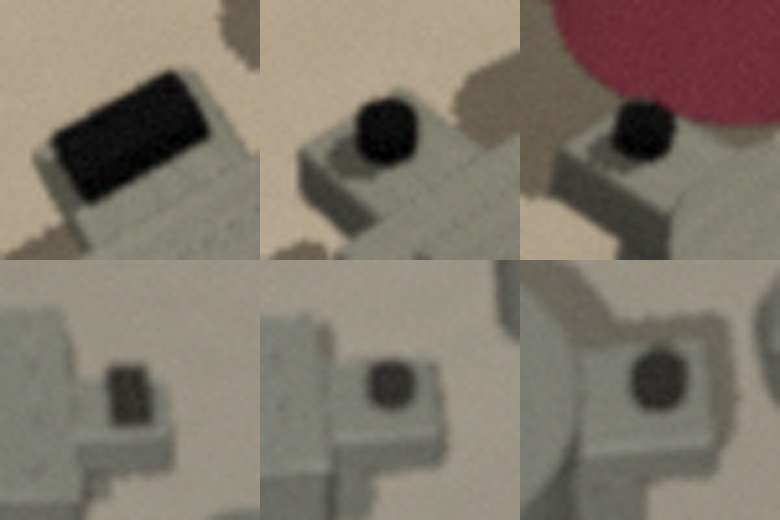

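>>> play_rows --targets '[{"delta_pos": [0.32,0.345,0],"delta_rot": [0,0,0],"claw": 0},{"delta_pos": [0.32,0.345,0],"delta_rot": [0,0,0],"claw": 0},{"delta_pos": [0.32,0.345,0],"delta_rot": [0,0,0],"claw": 0},{"delta_pos": [0.32,0.345,0],"delta_rot": [0,0,0],"claw": 0},{"delta_pos": [0.32,0.345,0],"delta_rot": [0,0,0],"claw": 0},{"delta_pos": [0.32,0.345,0],"delta_rot": [0,0,0],"claw": 0},{"delta_pos": [0.32,0.345,0],"delta_rot": [0,0,0],"claw": 0},{"delta_pos": [0.32,0.345,0],"delta_rot": [0,0,0],"claw": 0},{"delta_pos": [0.32,0.345,0],"delta_rot": [0,0,0],"claw": 0},{"delta_pos": [0.32,0.345,0],"delta_rot": [0,0,0],"claw": 0},{"delta_pos": [0.32,0.345,0],"delta_rot": [0,0,0],"claw": 0},{"delta_pos": [0.32,0.345,0],"delta_rot": [0,0,0],"claw": 0},{"delta_pos": [0.32,0.345,0],"delta_rot": [0,0,0],"claw": 0},{"delta_pos": [0.32,0.345,0],"delta_rot": [0,0,0],"claw": 0},{"delta_pos": [0.32,0.345,0],"delta_rot": [0,0,0],"claw": 0},{"delta_pos": [0.32,0.345,0],"delta_rot": [0,0,0],"claw": 0}]'

```text
time: 1.43
eef_pos: [0.5131, -0.3022, 0.2548]
tcp_rot: [-0.699, -0.103, 0.7, -0.101]
contact_force: [-0.0, -0.1, 0.1]
opening: -0.001
```

```bash
python3 - <<'E'
from h import *
G={"flat":(.072,(172,288),(304,134)),"small":(.087,(317,221),(297,199)),"drum":(.107,(416,186),(273,264))}
for k,(z,a,b) in G.items():
    A=np.zeros((3,3));y=np.zeros(3)
    for n,g in(("scene",a),("side",b)):
        c=ctrl.calibration(n);uv,st=blob(cv2.imread(f"pics/{n}0.png"),g)
        o,d=ray(c,uv);d/=np.linalg.norm(d);M=np.eye(3)-np.outer(d,d);A+=M;y+=M@o
        print(k,n,onz(c,uv,z-.0075).round(4))
    print(k,"tri",np.linalg.solve(A,y).round(4))
c=ctrl.calibration("wrist");im=ctrl.read_camera("wrist");cv2.imwrite("pics/w1.png",im)
T=np.array(c["camera_from_world"]);print((-T[:3,:3].T@T[:3,3]).round(3),T[2,:3].round(2))
s=ctrl.get_state();print(s["time"],s["eef_pos"],s["tcp_rot"],s["opening"],s["contact_force"],s["qpos"])
for P in([.5165,-.301,.072],[.516,-.301,.06]):print(proj(c,np.array(P)))
E
```

```text
flat scene [ 0.5178 -0.3072  0.0645]
flat side [ 0.5133 -0.2996  0.0645]
flat tri [ 0.5141 -0.3075  0.0592]
small scene [ 0.4846 -0.0051  0.0795]
small side [ 4.811e-01 -2.000e-04  7.950e-02]
small tri [ 0.4817 -0.0037  0.0762]
drum scene [0.4944 0.2358 0.0995]
drum side [0.4914 0.2393 0.0995]
drum tri [0.492  0.2377 0.0972]
[ 0.591 -0.281  0.373] [-0.3  -0.09 -0.95]
1.4833 [ 0.51315662 -0.30225199  0.25492835] [-0.69956388 -0.1027812   0.69985212 -0.10125912] 0.0025504022634636955 [ 0.44370288 -0.01360272 -0.47269538] [-7.02966372e-01  1.15209042e-01  1.77836704e+00  1.17881770e-03
  1.24990046e+00  5.77889716e-01]
[316.19120784 179.52183053]
[316.11916764 177.25466692]
```

View pics/w1.png

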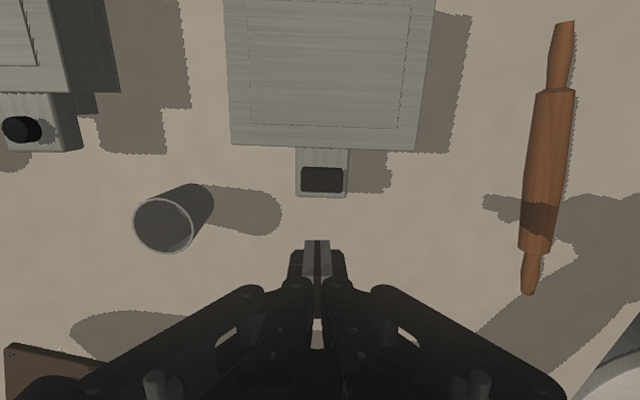

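The wrist view shows the flat key at about (322,180), the fingertips at (317,245), and the tumbler clear on the left at (163,225).

```bash
python3 - <<'E'
from h import *
c=ctrl.calibration("wrist");im=cv2.imread("pics/w1.png")
uv,st=blob(im,(322,180),30);print(uv,st)
for z in(.072,.0645):print(onz(c,uv,z).round(4))
print(onz(c,(322,179),.072),ctrl.get_state()["eef_pos"])
E
```

```text
[321.82273047 178.79982407] [   9.25   17.     41.75   25.5  3552.5 ]
[ 0.519  -0.3066  0.072 ]
[ 0.5172 -0.3073  0.0645]
[ 0.51886183 -0.30687671  0.072     ] [ 0.51315662 -0.30225199  0.25492835]
```

>>> play_rows --targets '[{"delta_pos": [0.0045,-0.0045,-0.04],"delta_rot": [0,0,0],"claw": 0},{"delta_pos": [0.0045,-0.0045,-0.08],"delta_rot": [0,0,0],"claw": 0},{"delta_pos": [0.0045,-0.0045,-0.12],"delta_rot": [0,0,0],"claw": 0},{"delta_pos": [0.0045,-0.0045,-0.15],"delta_rot": [0,0,0],"claw": 0},{"delta_pos": [0.0045,-0.0045,-0.15],"delta_rot": [0,0,0],"claw": 0},{"delta_pos": [0.0045,-0.0045,-0.153],"delta_rot": [0,0,0],"claw": 0},{"delta_pos": [0.0045,-0.0045,-0.156],"delta_rot": [0,0,0],"claw": 0},{"delta_pos": [0.0045,-0.0045,-0.159],"delta_rot": [0,0,0],"claw": 0},{"delta_pos": [0.0045,-0.0045,-0.162],"delta_rot": [0,0,0],"claw": 0},{"delta_pos": [0.0045,-0.0045,-0.162],"delta_rot": [0,0,0],"claw": 0}]'

```text
time: 2.32
eef_pos: [0.519, -0.3081, 0.0953]
tcp_rot: [0.701, 0.101, -0.699, 0.103]
contact_force: [-0.7, -0.7, 4.3]
opening: -0.002
```

>>> play_rows --targets '[{"delta_pos": [-0.001,0.001,-0.003],"delta_rot": [0,0,0],"claw": 0},{"delta_pos": [-0.001,0.001,-0.006],"delta_rot": [0,0,0],"claw": 0},{"delta_pos": [-0.001,0.001,-0.009],"delta_rot": [0,0,0],"claw": 0},{"delta_pos": [-0.001,0.001,-0.009],"delta_rot": [0,0,0],"claw": 0},{"delta_pos": [-0.001,0.001,-0.009],"delta_rot": [0,0,0],"claw": 0}]'

```text
time: 2.73
eef_pos: [0.5176, -0.3067, 0.0859]
tcp_rot: [0.7, 0.102, -0.699, 0.102]
contact_force: [0.1, 1.1, -0.1]
opening: 0.002
```

```bash
python3 - <<'E'
from h import *
im=ctrl.read_camera("scene");cv2.imwrite("pics/s2.png",im)
o=cv2.imread("pics/scene0.png")
cv2.imwrite("pics/s2c.png",cv2.hconcat([cv2.resize(x[210:400,90:320],None,fx=1.7,fy=1.7) for x in(o,im)]))
s=ctrl.get_state();print(s["time"],s["eef_pos"],s["contact_force"])
E
```

```text
2.7833 [ 0.51770021 -0.30672713  0.08589486] [-0.34847861  0.39678546 -0.34597394]
```

View pics/s2c.png

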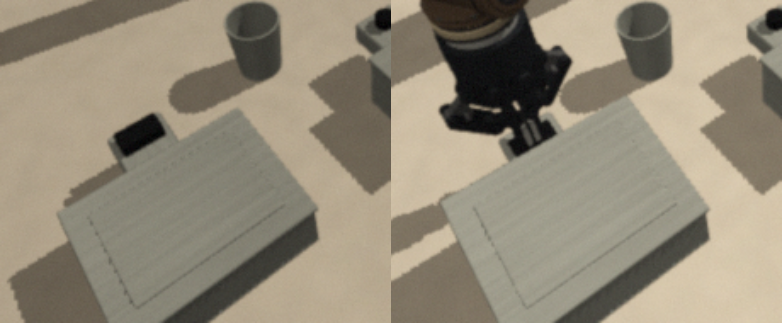

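The lid has lifted and the force has dropped to zero, so the soft key has clicked. Now I'll rise and cross to the drum.

>>> play_rows --targets '[{"delta_pos": [0,0,0.04],"delta_rot": [0,0,0],"claw": 0},{"delta_pos": [0,0,0.08],"delta_rot": [0,0,0],"claw": 0},{"delta_pos": [0,0,0.12],"delta_rot": [0,0,0],"claw": 0},{"delta_pos": [0,0,0.17],"delta_rot": [0,0,0],"claw": 0},{"delta_pos": [-0.024,0.544,0.17],"delta_rot": [0,0,0],"claw": 0},{"delta_pos": [-0.024,0.544,0.17],"delta_rot": [0,0,0],"claw": 0},{"delta_pos": [-0.024,0.544,0.17],"delta_rot": [0,0,0],"claw": 0},{"delta_pos": [-0.024,0.544,0.17],"delta_rot": [0,0,0],"claw": 0},{"delta_pos": [-0.024,0.544,0.17],"delta_rot": [0,0,0],"claw": 0},{"delta_pos": [-0.024,0.544,0.17],"delta_rot": [0,0,0],"claw": 0},{"delta_pos": [-0.024,0.544,0.17],"delta_rot": [0,0,0],"claw": 0},{"delta_pos": [-0.024,0.544,0.17],"delta_rot": [0,0,0],"claw": 0},{"delta_pos": [-0.024,0.544,0.17],"delta_rot": [0,0,0],"claw": 0},{"delta_pos": [-0.024,0.544,0.17],"delta_rot": [0,0,0],"claw": 0},{"delta_pos": [-0.024,0.544,0.17],"delta_rot": [0,0,0],"claw": 0},{"delta_pos": [-0.024,0.544,0.17],"delta_rot": [0,0,0],"claw": 0},{"delta_pos": [-0.024,0.544,0.17],"delta_rot": [0,0,0],"claw": 0},{"delta_pos": [-0.024,0.544,0.17],"delta_rot": [0,0,0],"claw": 0},{"delta_pos": [-0.024,0.544,0.17],"delta_rot": [0,0,0],"claw": 0},{"delta_pos": [-0.024,0.544,0.17],"delta_rot": [0,0,0],"claw": 0}]'

```text
time: 4.45
eef_pos: [0.4934, 0.2372, 0.2555]
tcp_rot: [0.7, 0.102, -0.699, 0.103]
contact_force: [-0.5, -0.3, -0.0]
opening: -0.001
```

```bash
python3 - <<'E'
from h import *
c=ctrl.calibration("wrist");im=ctrl.read_camera("wrist");cv2.imwrite("pics/w3.png",im)
s=ctrl.get_state();print(s["time"],s["eef_pos"],s["contact_force"])
p=proj(c,np.array([.4935,.2372,.0995]));print(p)
uv,st=blob(im,tuple(int(x) for x in p),24);print(uv,st)
for z in(.107,.0995):print(onz(c,uv,z).round(4))
E
```

```text
4.5 [0.49360521 0.23650187 0.25551195] [-0.1420699  -0.42704848  0.77891868]
[315.64917311 189.84701984]
[316.85330899 189.79528754] [  13.75   11.5    25.25   27.25 2191.  ]
[0.496  0.2367 0.107 ]
[0.4939 0.2361 0.0995]
```

View pics/w3.png

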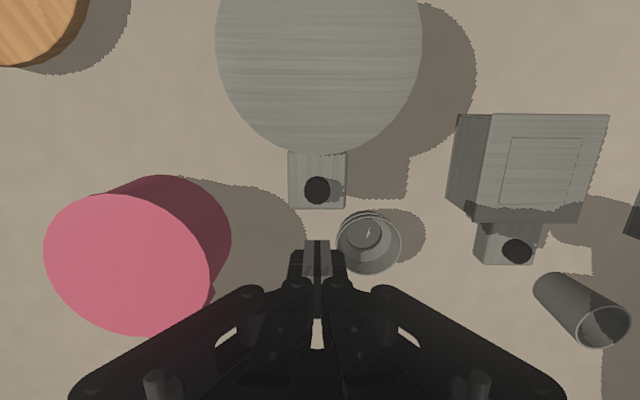

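The drum key is at (317,190), which works out to about (0.494, 0.2365). The pink drum and the katori are clear.

>>> play_rows --targets '[{"delta_pos": [0.0005,0,-0.04],"delta_rot": [0,0,0],"claw": 0},{"delta_pos": [0.0005,0,-0.08],"delta_rot": [0,0,0],"claw": 0},{"delta_pos": [0.0005,0,-0.112],"delta_rot": [0,0,0],"claw": 0},{"delta_pos": [0.0005,0,-0.115],"delta_rot": [0,0,0],"claw": 0},{"delta_pos": [0.0005,0,-0.115],"delta_rot": [0,0,0],"claw": 0},{"delta_pos": [0.0005,0,-0.118],"delta_rot": [0,0,0],"claw": 0},{"delta_pos": [0.0005,0,-0.121],"delta_rot": [0,0,0],"claw": 0},{"delta_pos": [0.0005,0,-0.124],"delta_rot": [0,0,0],"claw": 0},{"delta_pos": [0.0005,0,-0.127],"delta_rot": [0,0,0],"claw": 0},{"delta_pos": [0.0005,0,-0.13],"delta_rot": [0,0,0],"claw": 0},{"delta_pos": [0.0005,0,-0.133],"delta_rot": [0,0,0],"claw": 0},{"delta_pos": [0.0005,0,-0.133],"delta_rot": [0,0,0],"claw": 0},{"delta_pos": [0.0005,0,-0.133],"delta_rot": [0,0,0],"claw": 0}]'

```text
time: 5.58
eef_pos: [0.4946, 0.2367, 0.1235]
tcp_rot: [0.701, 0.101, -0.699, 0.102]
contact_force: [-0.1, 0.4, -0.0]
opening: -0.002
```

>>> play_rows --targets '[{"delta_pos": [0,0,0.04],"delta_rot": [0,0,0],"claw": 0},{"delta_pos": [0,0,0.08],"delta_rot": [0,0,0],"claw": 0},{"delta_pos": [0,0,0.12],"delta_rot": [0,0,0],"claw": 0},{"delta_pos": [-0.01,-0.11,0.18],"delta_rot": [0,0,0],"claw": 0},{"delta_pos": [-0.01,-0.11,0.18],"delta_rot": [0,0,0],"claw": 0},{"delta_pos": [-0.01,-0.11,0.18],"delta_rot": [0,0,0],"claw": 0},{"delta_pos": [-0.01,-0.11,0.18],"delta_rot": [0,0,0],"claw": 0},{"delta_pos": [-0.01,-0.11,0.18],"delta_rot": [0,0,0],"claw": 0}]'

```text
time: 6.25
eef_pos: [0.4853, 0.1255, 0.3054]
tcp_rot: [0.703, 0.1, -0.697, 0.101]
contact_force: [-0.4, -0.7, -0.5]
opening: -0.0
```

```bash
python3 - <<'E'
from h import *
im=ctrl.read_camera("scene");si=ctrl.read_camera("side")
o=cv2.imread("pics/scene0.png");so=cv2.imread("pics/side0.png")
f=lambda x,y:cv2.vconcat([cv2.resize(x[150:350,120:520],(400,200)),cv2.resize(y[100:330,170:400],(400,400))])
cv2.imwrite("pics/e4.png",cv2.hconcat([f(o,so),f(im,si)]))
for k,a,b in(("flat",(172,288),(304,134)),("small",(317,221),(297,199)),("drum",(416,186),(273,264))):
    print(k,[(blob(p,g)[0].round(1),blob(p,g)[1][2:]) for p,g in((o,a),(im,a),(so,b),(si,b))])
s=ctrl.get_state();print(s["time"],s["eef_pos"],s["contact_force"])
E
```

```text
flat [(array([171.6, 289. ]), array([  28.5 ,   23.75, 1436.75])), (array([172.5, 290.7]), array([  27.25,   20.25, 1055.75])), (array([303.4, 134.9]), array([  8.  ,  10.25, 273.  ])), (array([303.4, 136.3]), array([  8.  ,   8.25, 223.75]))]
small [(array([315.9, 221.1]), array([ 10.75,  11.75, 407.75])), (array([315.8, 221.1]), array([ 10.75,  11.75, 408.75])), (array([296.8, 197.6]), array([  8. ,   8. , 218.5])), (array([296.8, 197.6]), array([  8.25,   8.25, 227.  ]))]
drum [(array([414.2, 185.8]), array([ 11.  ,  10.25, 345.25])), (array([413.8, 187.8]), array([  9.75,   6.25, 193.  ])), (array([274.2, 261.6]), array([ 10.  ,  11.25, 361.5 ])), (array([274.3, 263.5]), array([  9.  ,   7.  , 204.25]))]
6.35 [0.48430604 0.12705186 0.30276623] [-0.81010419  0.90250649 -0.26451525]
```

View pics/e4.png

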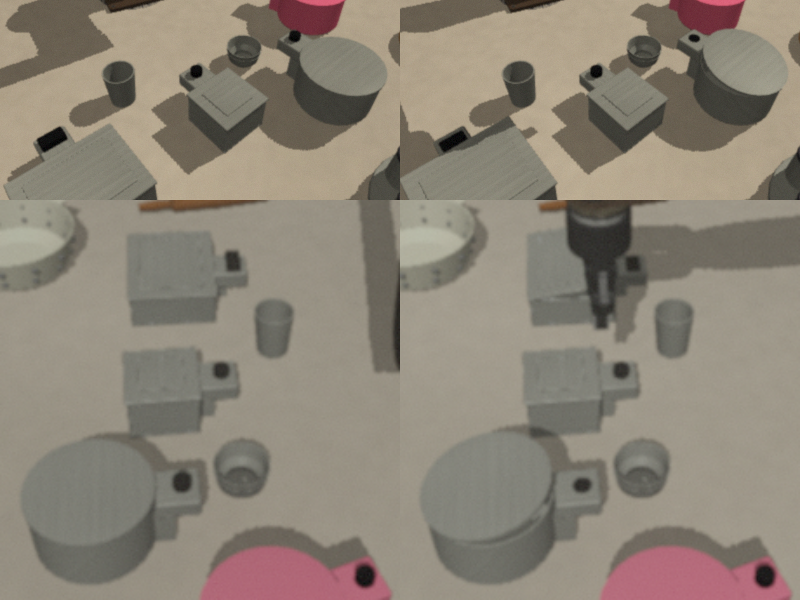

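Both target keys are nearly flush with their pods and both lids stand ajar. The small key hasn't moved, and the arm is in free air.

```bash
python3 -c "
from plant import ctrl
print(ctrl.sign_off())"
```

```text
the job is handed in; nothing more can be done
None
```

I pressed the flat box's soft bar key until it clicked, then the drum's stiff round key, and handed the job in at about 6.4 s. The hand-in gives no verdict, so success is judged from my own checks.

- **Keys and lids:** the last pictures show both target keys down close to their pods and both lids ajar. The contact force had dropped to about zero at the bottom of each press, as it should after the snap.
- **Small spice box:** its key is unmoved, with its image centre within 0.1 px of the start. The tumbler, katori and pink look-alike drum were not disturbed.
- **Arm:** it was left about 0.3 m up in free air, touching nothing.
- **Disagreements:** the scene and side cameras differed by 4 to 9 mm on the key positions. I pressed at the positions from the close wrist view, which matched the scene camera to about 1 mm. The force reading still wandered by about 1 N in free air.

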